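# Cover the specimen pots from a stack of lids

## Robot

A 6-joint arm with a two-finger parallel gripper is mounted at the origin on the work surface. World frame = base frame: x ahead of the robot, y to its left, z up, the work surface at z = 0. Lengths are in m, angles in rad, forces in N, time in s.
With the tool pointing down it reaches from about 0.375 to 0.9 m from the base axis. Payload 3.1 kg.
Tool frame: the origin (TCP) lies at the very end of the fingers, on their centre line; the grasp point (between the pads) lies 19 mm behind it; z points along the fingers, y is the line along which they close (so a half turn about z gives the same grasp; the last joint's range is limited). The gripper opens to 87 mm and grips with 3 to 60 N. Pads are 19 mm wide; open, the fingers measure 117 mm over their backs; the gripper's body (75 mm by 190 mm) begins 51 mm behind the grasp point.
Start: joints at [-1.298, 0.527, 1.433, -0, 1.181, -0.178], TCP at [0.273, -0.562, 0.223] pointing down, gripper open.
Joint ranges: [-3.08, 3.08], [-0.75, 2.2], [0.22, 2.44], [-1.43, 4.57], [0, 2.65], [-2.85, 2.85]. Speed limits (rad/s): [2.79, 2.79, 3.14, 3.14, 3.14, 3.14].

## Interface

Orientations are given as a unit quaternion [x, y, z, w].
In Python, from rig import status, viewer, robot gives the robot as it stands.
- The arm moves only by the tool arm_command, never from a script. Its arguments are lists of equal length, an entry for each row: "delta_rot": the turn, a rotation vector about the tool's x, y, z in degrees, a list of three; "delta_pos": the shift along the tool's x, y, z in m, a list of three; "gripper": the closure, from -1 (fully open) to 1 (shut). In form: {"delta_rot": [[rx, ry, rz], ...], "delta_pos": [[dx, dy, dz], ...], "gripper": [gripper, ...]}. A call has 1 to 12 rows; each row is the pose to reach, as a shift and turn from the pose commanded when the call began, along the tool's axes at that moment; what a row does not reach only later rows make up. A row lasts 1/12 s, in which the tool goes at most 41.7 mm and 7.16 degrees, less where a joint would pass 70% of its speed; a pose out of reach is approached as far as the arm can. A call with a gripper value outside its range is refused whole. The fingers move at their own pace and stop on an object; "grip_force" is the grip in N (left out, the last holds). Time passes only in rows, so rows that repeat a pose let the fingers close. It gives the time, the measured TCP pose, the force, the opening and the grip force at its end, in the units of the state.
- status.get_obs(): the state, without advancing time (a new reading comes with each control period).
- viewer.camera(name): name is "scene" or "top"; returns a dict with "pixels" (420x560x3 uint8, blue, green, red), "fx", "fy", "cx", "cy" (pixels), "pose" (4x4, takes a point from camera to world coordinates). Camera axes: x right, y down, z forward; pixel columns grow to the right and rows downward; lengths in m; the calibration is good to about 2 mm. A picture is of the moment at which its call begins. There is no depth.
- robot.hand_in(): hands the job in; it is judged then, once.
The state is a dict: "time": time; "q": joint angles; "joint_velocities": joint speeds; "joint_torque": joint torques, N m; "position": TCP position; "tool_rot": TCP orientation; "ft_force": force on the tool from outside, world axes, zero at the start; "moment": the same for the moment, N m; "grip_width": finger opening in m; "grip_force": force on a finger pad.
Only numpy, scipy, OpenCV 4.12 (cv2) and the standard library are available. Lean on these libraries where they do the work, as an engineer would, in place of code of your own. Each camera call takes 0.05 s, during which the arm holds its last target. There are 200 camera calls.

## Task

The lids of the four porcelain specimen pots have been left in one stack on the bench. Take the stack apart and cover every pot with the lid that fits it (the one just a little wider than the pot), lowering each lid gently so that it lies flat and well centred on the rim; do not tip the pots or push them about.

Things in the scene. Friction and masses are not known exactly. Their poses are not given: they have to be found in the camera images.
- pot_60: loose white porcelain specimen pot, round, straight-sided, open at the top (wide low dish, the widest of the four): outside diameter 60 mm, height 40 mm, wall 4 mm, mouth 52 mm across; a black resin specimen lies inside on the bottom. It stands upright on the bench, weighs about 260 g, and is covered by lid_68. Origin: centre of its underside, z up, so its rim is 40 mm above the origin
- pot_50: loose white porcelain specimen pot, round, straight-sided, open at the top (second widest of the four): outside diameter 50 mm, height 55 mm, wall 4 mm, mouth 42 mm across; a black resin specimen lies inside on the bottom. It stands upright on the bench, weighs about 240 g, and is covered by lid_58. Origin: centre of its underside, z up, so its rim is 55 mm above the origin
- pot_40: loose white porcelain specimen pot, round, straight-sided, open at the top (third widest and the tallest of the four): outside diameter 40 mm, height 70 mm, wall 4 mm, mouth 32 mm across; a black resin specimen lies inside on the bottom. It stands upright on the bench, weighs about 200 g, and is covered by lid_48. Origin: centre of its underside, z up, so its rim is 70 mm above the origin
- pot_30: loose white porcelain specimen pot, round, straight-sided, open at the top (narrowest of the four): outside diameter 30 mm, height 48 mm, wall 4 mm, mouth 22 mm across; a black resin specimen lies inside on the bottom. It stands upright on the bench, weighs about 130 g, and is covered by lid_38. Origin: centre of its underside, z up, so its rim is 48 mm above the origin
- lid_68: loose flat round lid, steel top face with a grey silicone edge, diameter 68 mm, thickness 10 mm, flat on both sides, about 70 g; lowest in the stack of four lids at the start, lying flat on the bench. It belongs on pot_60, which it overhangs by 4 mm all round. Origin: centre of its underside, z axis square to its faces
- lid_58: loose flat round lid, steel top face with a grey silicone edge, diameter 58 mm, thickness 10 mm, flat on both sides, about 52 g; second from below in the stack of four lids at the start, lying flat on the next larger lid, off its centre by up to 3 mm. It belongs on pot_50, which it overhangs by 4 mm all round. Origin: centre of its underside, z axis square to its faces
- lid_48: loose flat round lid, steel top face with a grey silicone edge, diameter 48 mm, thickness 10 mm, flat on both sides, about 36 g; third from below in the stack of four lids at the start, lying flat on the next larger lid, off its centre by up to 3 mm. It belongs on pot_40, which it overhangs by 4 mm all round. Origin: centre of its underside, z axis square to its faces
- lid_38: loose flat round lid, steel top face with a grey silicone edge, diameter 38 mm, thickness 10 mm, flat on both sides, about 24 g; top in the stack of four lids at the start, lying flat on the next larger lid, off its centre by up to 3 mm. It belongs on pot_30, which it overhangs by 4 mm all round. Origin: centre of its underside, z axis square to its faces
Mind the look-alikes: they are no part of the job. Leave any orange look-alike of the lid_38 alone. Leave any green look-alike of the lid_58 alone.

How it is judged:
By the outcome, as a careful person would: the job done as asked, in the order asked, and still so for the second after the job is handed in, with the robot touching nothing.
It also fails if it takes over 109 s, if anything falls off the work surface, if the arm or the gripper's body presses on something with over 40 N, if the wrist force passes 120 N, or if a joint passes its speed limit or range.

## Working session

There is one attempt and no reset: what is moved stays moved. The work goes in short steps, Python scripts to look and compute and a tool call to move; the robot and the scene stay as the last step left them, time stands still between calls to the robot, and variables do not carry over. Pictures are saved under pics/ and viewed, at most 14 in all, crops included, and the job is handed in when it is done.

Besides the shell and the picture viewer there is one more tool, called as a command line: name --argument value ..., lists and objects as JSON in quotes. arm_command: Moves the arm, as the interface text tells. Its arguments: {"type":"object","properties":{"delta_rot":{"type":"array","items":{"type":"array","items":{"type":"number"}}},"delta_pos":{"type":"array","items":{"type":"array","items":{"type":"number"}}},"gripper":{"type":"array","items":{"type":"number"}},"grip_force":{"type":"number"}},"required":["delta_rot","delta_pos","gripper"]}

```bash
mkdir -p pics; ls
python3 - <<'E'
from rig import status, viewer
import cv2
for n in ("top","scene"):
    c=viewer.camera(n); cv2.imwrite(f"pics/{n}0.png",c["pixels"]); print(n,c["fx"],c["fy"],c["cx"],c["cy"],c["pose"])
o=status.get_obs(); print(o)
E
```

```text
pics
top 486.06519129322993 486.06519129322993 275.2252730916063 211.6842981548989 [[-0.02621814 -0.99744636  0.06643322  0.44433913]
 [-0.99965548  0.02607785 -0.00297819  0.02641223]
 [ 0.00123815 -0.06648841 -0.99778643  0.86664217]
 [ 0.          0.          0.          1.        ]]
scene 382.4382124489746 382.4382124489746 283.807645622169 210.63038229334543 [[-0.76435391  0.53349154 -0.3621462   0.78427813]
 [ 0.64462703  0.64513656 -0.41018875  0.33902029]
 [ 0.01480153 -0.5469786  -0.83701572  0.69971368]
 [ 0.          0.          0.          1.        ]]
{'time': 0.1, 'q': array([-1.29750567e+00,  5.28374919e-01,  1.43371592e+00, -9.46882515e-06,
        1.18138954e+00, -1.78526066e-01]), 'joint_velocities': array([-2.26392750e-03, -3.45518456e-03, -1.41804722e-03, -1.31061509e-03,
        4.64161024e-05,  2.29254508e-03]), 'joint_torque': array([-7.44482604e-04, -4.40985417e+01, -1.77150661e+01,  6.35158480e-02,
        5.33962576e-02, -5.70162115e-05]), 'position': array([ 0.27271348, -0.56166877,  0.22168695]), 'tool_rot': array([ 9.74590206e-01,  2.23993393e-01, -4.90788418e-05, -9.42592528e-04]), 'ft_force': array([-0.63325283, -0.05513624, -0.57420317]), 'moment': array([-0.02114866, -0.0297027 ,  0.00645957]), 'grip_force': 0.0, 'grip_width': 0.086774642827046}
```

View pics/top0.png

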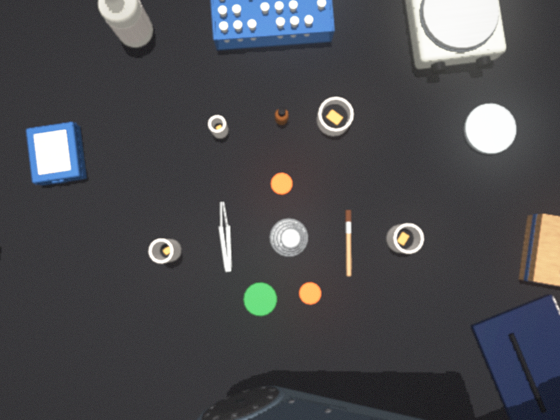

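View pics/scene0.png

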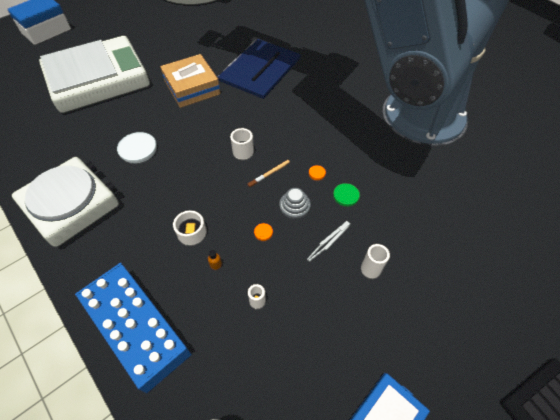

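The top view shows the lid stack at (289,238). The pots are pot_60 (335,117), pot_50 (405,239), pot_40 (165,251) and pot_30 (218,127). 

These could be taken for lids:
- orange discs at (282,184) and (310,293)
- green disc at (260,299)
- glass dish at (490,129)
- balance pan at (460,15)

The stack of grey concentric lids at (289,238) is the one I want. I'll check it in a close crop and measure.

```bash
cat > h.py <<'E'
import cv2, numpy as np
from rig import status, viewer
from scipy.optimize import least_squares
def cast(c,px,z):
    px=np.atleast_2d(px).astype(float)
    d=np.c_[(px[:,0]-c["cx"])/c["fx"],(px[:,1]-c["cy"])/c["fy"],np.ones(len(px))]@c["pose"][:3,:3].T
    o=c["pose"][:3,3]; return (o+d*((z-o[2])/d[:,2])[:,None])[:,:2]
def blob(c,seed,thr,lo=None):
    """contour of the bright blob nearest the seed pixel, at 4x scale for subpixel"""
    g=cv2.resize(c["pixels"].max(2),None,fx=4,fy=4,interpolation=cv2.INTER_CUBIC)
    m=(g>thr).astype(np.uint8)
    cs,_=cv2.findContours(m,cv2.RETR_EXTERNAL,cv2.CHAIN_APPROX_NONE)
    s=(np.array(seed)+.5)*4
    k=max((q for q in cs if cv2.contourArea(q)>500),key=lambda q:cv2.pointPolygonTest(q,tuple(map(float,s)),True))
    return cv2.convexHull(k)[:,0].astype(float), ((k[:,0]+.5)/4-.5)
def fitr(p,r):
    f=least_squares(lambda v:np.hypot(*(p-v).T)-r,p.mean(0),loss="soft_l1",f_scale=.001)
    return f.x,np.sqrt(np.mean(f.fun**2))
def far(c,cont,z,r):
    """centre of circle radius r at height z from far side of silhouette"""
    p=cast(c,cont,z); foot=c["pose"][:2,3]; x=p.mean(0)
    for _ in range(6):
        u=(x-foot)/np.linalg.norm(x-foot); q=p[(p-x)@u>0.1*r]; x,e=fitr(q,r)
    return x,e
E
python3 - <<'E'
from h import *
S={"top":{"stack":(289,238),60:(335,117),50:(405,239),40:(165,251),30:(218,127)},
 "scene":{"stack":(295,203),60:(189,229),50:(242,144),40:(375,262),30:(257,297)}}
H={60:.04,50:.055,40:.07,30:.048}
for n in S:
    c=viewer.camera(n); P=c["pixels"]
    tiles=[cv2.resize(P[y-32:y+32,x-32:x+32],(250,250),interpolation=cv2.INTER_CUBIC) for x,y in S[n].values()]
    tiles.append(tiles[0]*0)
    cv2.imwrite(f"pics/crop_{n}.png",np.vstack([np.hstack(tiles[:3]),np.hstack(tiles[3:])]))
    print(n,"black level",np.median(P.max(2)))
    for k in H:
        for thr in (80,110):
            h,ct=blob(c,S[n][k],thr); x,e=far(c,ct,H[k],k/2000); print(n,k,thr,x.round(4),round(e*1e3,2))
E
```

```text
top black level 63.0
top 60 80 [ 0.6686 -0.0859] 0.76
top 60 110 [ 0.668  -0.0855] 0.59
top 50 80 [ 0.4489 -0.199 ] 0.69
top 50 110 [ 0.4489 -0.1983] 0.48
top 40 80 [0.4388 0.2153] 0.69
top 40 110 [0.4388 0.2146] 0.49
top 30 80 [0.6547 0.1213] 0.76
top 30 110 [0.654 0.121] 0.57
scene black level 52.0
scene 60 80 [ 0.6658 -0.0874] 0.49
scene 60 110 [ 0.666  -0.0866] 0.39
scene 50 80 [ 0.4467 -0.2001] 0.61
scene 50 110 [ 0.4474 -0.1992] 0.44
scene 40 80 [0.4364 0.2123] 0.52
scene 40 110 [0.4371 0.2125] 0.36
scene 30 80 [0.6516 0.1185] 0.52
scene 30 110 [0.652  0.1191] 0.34
```

View pics/crop_top.png

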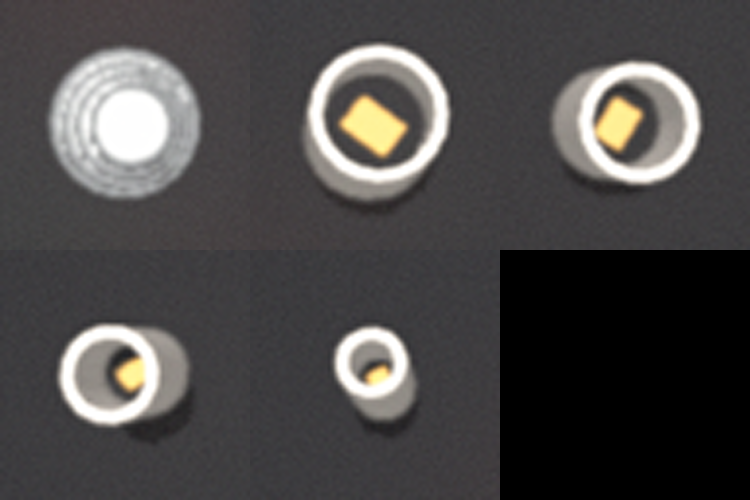

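View pics/crop_scene.png

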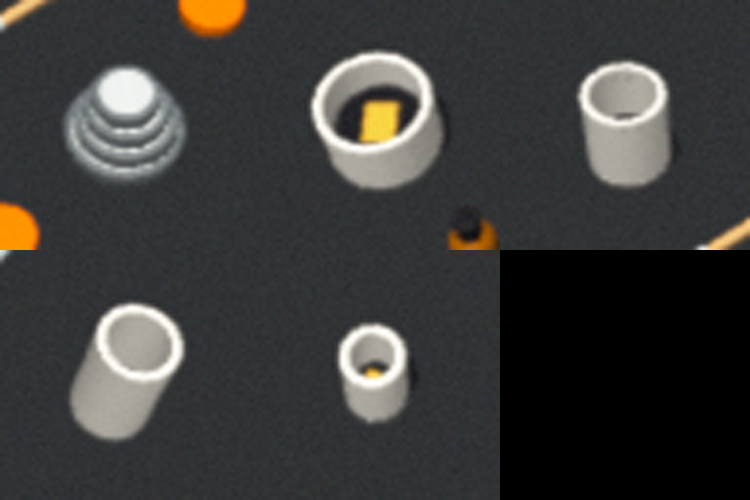

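The crops show a stack of four grey concentric lids with a bright top lid, none of it orange or green, so the choice holds. All four pots are upright with bright full rims. I'll fit whole rim circles at a higher threshold.

```bash
cat >> h.py <<'E'
def disc(c,seed,z,rad,thr):
    """fixed-radius and free-radius circle fit of the blob outline cast onto plane z"""
    p=cast(c,blob(c,seed,thr)[1],z); x,e=fitr(p,rad)
    f=least_squares(lambda v:np.hypot(*(p-v[:2]).T)-v[2],[*x,rad],loss="soft_l1",f_scale=.001).x
    return x.round(4),round(e*1e3,2),f.round(4)
E
python3 - <<'E'
from h import *
H={60:.04,50:.055,40:.07,30:.048}
rim={60:(323,112),50:(395,232),40:(157,243),30:(211,122)}
c=viewer.camera("top"); g=c["pixels"].max(2)
import itertools
for k,h in H.items():
    # brightest seed near
    x,y={60:(335,117),50:(405,239),40:(165,251),30:(218,127)}[k]
    for thr in (185,205):
        G=cv2.resize(g,None,fx=4,fy=4,interpolation=cv2.INTER_CUBIC); m=(G>thr).astype(np.uint8)
        M=np.zeros_like(m); M[(y-30)*4:(y+30)*4,(x-30)*4:(x+30)*4]=1
        cs,_=cv2.findContours(m*M,cv2.RETR_EXTERNAL,cv2.CHAIN_APPROX_NONE)
        q=max(cs,key=lambda a:cv2.contourArea(cv2.convexHull(a))); q=cv2.convexHull(q)[:,0]
        p=cast(c,(q+.5)/4-.5,h); print(k,thr,fitr(p,k/2000), np.ptp(p,axis=0).round(4))
for z,r,t in ((.04,.019,200),(.04,.019,225),(.01,.034,95),(.01,.034,115)): print("top",z,t,disc(c,(291,238) if z>.02 else (289,238),z,r,t))
c=viewer.camera("scene")
for t in (190,205,220): print("scene",t,disc(c,(295,195),.04,.019,t))
print([int(v) for v in c["pixels"].max(2)[195,284:308]])
E
```

```text
60 185 (array([ 0.66618873, -0.08447368]), np.float64(0.000807017039102713)) [0.0615 0.0615]
60 205 (array([ 0.66628985, -0.0845693 ]), np.float64(0.00045981277436818994)) [0.061  0.0606]
50 185 (array([ 0.44889171, -0.19607602]), np.float64(0.0008374301007200297)) [0.0506 0.0518]
50 205 (array([ 0.44881978, -0.19628049]), np.float64(0.0004940150653045761)) [0.0502 0.0513]
40 185 (array([0.43882942, 0.21265279]), np.float64(0.0007321242999849104)) [0.0405 0.0413]
40 205 (array([0.43896037, 0.21267786]), np.float64(0.000398226527924944)) [0.0404 0.0405]
30 185 (array([0.65225759, 0.12005938]), np.float64(0.0007448984334359289)) [0.0313 0.0312]
30 205 (array([0.65231864, 0.12006201]), np.float64(0.00042261579123849583)) [0.0305 0.0304]
top 0.04 200 (array([0.4609, 0.008 ]), np.float64(4.57), array([0.461 , 0.0061, 0.0224]))
top 0.04 225 (array([0.4514, 0.0013]), np.float64(4.47), array([ 4.546e-01, -4.000e-04,  1.510e-02]))
top 0.01 95 (array([0.4562, 0.0018]), np.float64(0.39), array([0.4562, 0.0018, 0.0343]))
top 0.01 115 (array([0.4562, 0.0018]), np.float64(0.42), array([0.4562, 0.0018, 0.0336]))
scene 190 (array([0.4503, 0.0014]), np.float64(5.0), array([ 0.4537, -0.0014,  0.0146]))
scene 205 (array([0.4496, 0.0016]), np.float64(5.59), array([ 0.4536, -0.0014,  0.014 ]))
scene 220 (array([ 0.4576, -0.0058]), np.float64(6.25), array([ 0.4536, -0.0015,  0.0135]))
[114, 127, 124, 135, 188, 232, 241, 241, 243, 243, 242, 243, 244, 242, 241, 242, 241, 230, 178, 149, 138, 130, 104, 69]
```

arm_command --delta_rot '[[0, 0, 2.2], [0, 0, 4.4], [0, 0, 6.6], [0, 0, 8.8], [0, 0, 11], [0, 0, 13.2], [0, 0, 15.4], [0, 0, 17.6], [0, 0, 19.8], [0, 0, 22], [0, 0, 24], [0, 0, 25.9]]' --delta_pos '[[0.015, -0.016, 0], [0.04, -0.042, 0], [0.065, -0.068, 0], [0.09, -0.094, 0], [0.115, -0.12, 0], [0.14, -0.146, 0], [0.165, -0.172, 0], [0.19, -0.198, 0], [0.215, -0.224, 0], [0.24, -0.25, 0], [0.265, -0.276, 0], [0.29, -0.302, 0]]' --gripper '[-1, -1, -1, -1, -1, -1, -1, -1, -1, -1, -1, -1]' --grip_force 6

```text
time: 1.3
position: [0.4022, -0.1624, 0.2228]
tool_rot: [1.0, -0.001, 0.0, 0.0]
ft_force: [0.6, -0.3, 0.2]
grip_width: 0.0868
grip_force: 0.0
```

arm_command --delta_rot '[[0, 0, 0], [0, 0, 0], [0, 0, 0], [0, 0, 0], [0, 0, 0], [0, 0, 0], [0, 0, 0], [0, 0, 0]]' --delta_pos '[[0.0085, -0.027, 0.02], [0.017, -0.054, 0.04], [0.0255, -0.081, 0.06], [0.034, -0.108, 0.08], [0.0425, -0.135, 0.1], [0.05, -0.155, 0.115], [0.0525, -0.163, 0.123], [0.0525, -0.163, 0.123]]' --gripper '[-1, -1, -1, -1, -1, -1, -1, -1]'

```text
time: 1.97
position: [0.4539, 0.0006, 0.0982]
tool_rot: [1.0, 0.002, -0.001, -0.0]
ft_force: [-0.4, -1.0, 0.3]
grip_width: 0.0868
grip_force: 0.0
```

Run:
```python
from h import *
o=status.get_obs(); print(o["position"].round(4),o["tool_rot"].round(4),o["q"].round(3),o["ft_force"].round(2),o["joint_velocities"].round(3))
```

```text
[0.4539 0.0006 0.0982] [ 1.0e+00  1.5e-03 -1.5e-03 -4.0e-04] [-0.246  0.522  1.965  0.     0.657  1.322] [-0.41 -1.03  0.31] [-0.048 -0.042 -0.009 -0.017  0.025 -0.026]
```

arm_command --delta_rot '[[0, 0, 0], [0, 0, 0], [0, 0, 0], [0, 0, 0], [0, 0, 0], [0, 0, 0]]' --delta_pos '[[0, 0, 0.015], [0, 0, 0.035], [0, 0, 0.055], [0, 0, 0.063], [0, 0, 0.065], [0, 0, 0.065]]' --gripper '[-0.2, 0, 0, 0, 0, 0]' --grip_force 3

```text
time: 2.47
position: [0.4546, -0.0018, 0.0348]
tool_rot: [1.0, -0.001, -0.0, 0.0]
ft_force: [0.5, -0.3, 0.3]
grip_width: 0.0548
grip_force: 0.0
```

arm_command --delta_rot '[[0, 0, 0], [0, 0, 0], [0, 0, 0], [0, 0, 0], [0, 0, 0], [0, 0, 0], [0, 0, 0], [0, 0, 0]]' --delta_pos '[[0, 0, 0.001], [0, 0, 0.001], [0, 0, 0.001], [0, 0, 0.001], [0, 0, 0.001], [0, 0, 0.001], [0, 0, 0.001], [0, 0, 0.001]]' --gripper '[0.05, 0.1, 0.13, 0.2, 0.25, 0.3, 0.3, 0.3]'

```text
time: 3.13
position: [0.4549, -0.0011, 0.0339]
tool_rot: [1.0, -0.0, 0.001, 0.0]
ft_force: [0.4, -0.6, 4.7]
grip_width: 0.0377
grip_force: 3.0
```

Run:
```python
from h import *
c=viewer.camera("top")
cv2.imwrite("pics/sq.png",cv2.resize(c["pixels"][170:310,210:370],None,fx=4,fy=4))
for _ in range(3):
    viewer.camera("top"); o=status.get_obs(); print(o["position"].round(4),o["grip_width"],o["grip_force"])
```

```text
[ 0.4549 -0.0011  0.0338] 0.03761455417435758 3.00037644803524
[ 0.4549 -0.0011  0.0337] 0.03781820378589234 3.0003520846366882
[ 0.4549 -0.0011  0.0337] 0.03774042503952605 3.0002498254179955
```

View pics/sq.png

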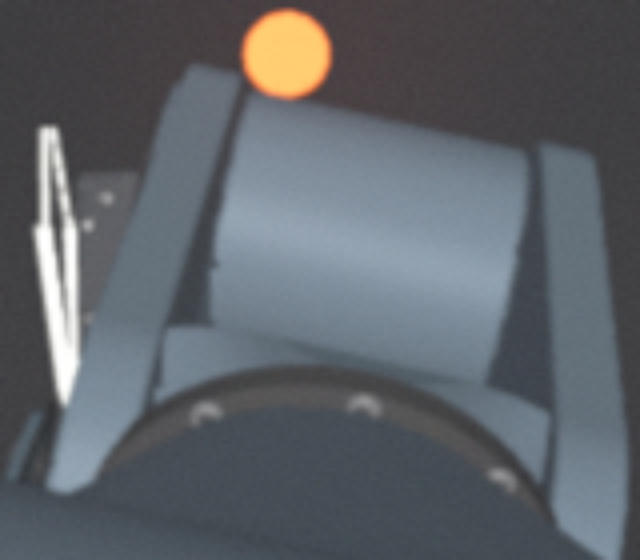

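The close top view is blocked by the wrist. It shows only the orange disc at crop (287,53) and the tweezers at (55,250), and the gripper is clear of both. The grip width of 37.7 mm confirms lid_38, so I'll lift it and carry it to pot_30.

arm_command --delta_rot '[[0, 0, 0], [0, 0, 0], [0, 0, 0], [0, 0, 0], [0, 0, 0], [0, 0, 0], [0, 0, 0], [0, 0, 0], [0, 0, 0], [0, 0, 0], [0, 0, 0], [0, 0, 0]]' --delta_pos '[[0, 0, 0], [0, 0, -0.003], [0, 0, -0.015], [0, 0, -0.04], [0.01, -0.007, -0.06], [0.035, -0.021, -0.07], [0.065, -0.04, -0.07], [0.1, -0.06, -0.07], [0.135, -0.082, -0.07], [0.165, -0.1, -0.07], [0.188, -0.115, -0.06], [0.1977, -0.1205, -0.045]]' --gripper '[0.3, 0.3, 0.3, 0.3, 0.3, 0.3, 0.3, 0.3, 0.3, 0.3, 0.3, 0.3]' --grip_force 8

```text
time: 4.33
position: [0.6567, 0.1221, 0.0794]
tool_rot: [1.0, 0.001, 0.003, -0.001]
ft_force: [0.2, -0.7, -0.8]
grip_width: 0.0374
grip_force: 8.0
```

Run:
```python
from h import *
c=viewer.camera("top"); d=viewer.camera("scene")
a=cv2.resize(c["pixels"][180:300,220:360],(420,360)); b=cv2.resize(d["pixels"][210:330,190:320],(390,360))
cv2.imwrite("pics/l1.png",np.hstack([a,b])[:, :800])
for s,r in (((289,238),.034),): 
    for z,r,t in ((.01,.034,95),(.03,.019,170),(.03,.019,200)): print(z,t,disc(c,(289,238),z,r,t))
o=status.get_obs(); print(o["position"].round(4),o["tool_rot"].round(4),o["grip_width"],o["ft_force"].round(1))
```

```text
0.01 95 (array([0.4562, 0.0018]), np.float64(0.93), array([0.4562, 0.0018, 0.0349]))
0.03 170 (array([4.507e-01, 4.000e-04]), np.float64(11.97), array([0.4569, 0.0027, 0.0311]))
0.03 200 (array([0.4575, 0.0066]), np.float64(8.08), array([0.4601, 0.0045, 0.0268]))
[0.6514 0.1209 0.0754] [ 1.0e+00  8.0e-04 -2.3e-03 -1.0e-04] 0.03760219453298817 [-0.6 -0.6  0.2]
```

View pics/l1.png

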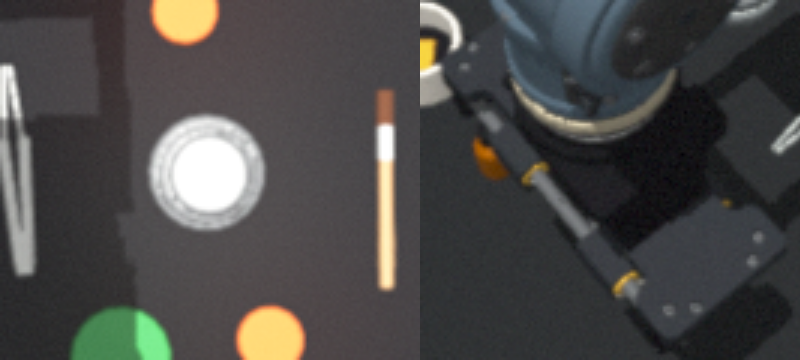

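The lid is held. The rest of the stack is at crop (207,172), still concentric, and its next bright disc is in plain view. Lowering onto pot_30.

arm_command --delta_rot '[[0, 0, 0], [0, 0, 0], [0, 0, 0], [0, 0, 0], [0, 0, 0], [0, 0, 0], [0, 0, 0], [0, 0, 0], [0, 0, 0]]' --delta_pos '[[0, 0, 0.002], [0, 0, 0.006], [0, 0, 0.011], [0, 0, 0.016], [0, 0, 0.02], [0, 0, 0.023], [0, 0, 0.0245], [0, 0, 0.025], [0, 0, 0.025]]' --gripper '[0.3, 0.3, 0.3, 0.3, 0.3, 0.3, 0.3, 0.3, 0.3]'

```text
time: 5.18
position: [0.6522, 0.1195, 0.0535]
tool_rot: [1.0, -0.0, -0.0, -0.0]
ft_force: [-0.3, -0.8, -0.3]
grip_width: 0.0372
grip_force: 8.0
```

arm_command --delta_rot '[[0, 0, 0], [0, 0, 0], [0, 0, 0], [0, 0, 0], [0, 0, 0]]' --delta_pos '[[0, 0, 0.0007], [0, 0, 0.0014], [0, 0, 0.0019], [0, 0, 0.0022], [0, 0, 0.0022]]' --gripper '[0.3, 0.3, 0.3, 0.3, 0.3]'

```text
time: 5.6
position: [0.6524, 0.1195, 0.0518]
tool_rot: [1.0, -0.0, 0.0, 0.0]
ft_force: [-0.6, 0.5, 1.6]
grip_width: 0.0373
grip_force: 8.0
```

arm_command --delta_rot '[[0, 0, 0], [0, 0, 0], [0, 0, 0], [0, 0, 0], [0, 0, 0], [0, 0, 0], [0, 0, 0], [0, 0, 0], [0, 0, 0], [0, 0, 0], [0, 0, 0]]' --delta_pos '[[0, 0, 0.0003], [0, 0, 0.0003], [0, 0, 0.0003], [0, 0, 0.0003], [0, 0, 0], [0, 0, -0.01], [0, 0, -0.035], [-0.02, 0, -0.06], [-0.05, 0.02, -0.07], [-0.085, 0.045, -0.07], [-0.12, 0.07, -0.07]]' --gripper '[0.1, 0.05, 0, -0.1, -0.2, -0.2, -0.2, -0.2, -0.2, -0.2, -0.2]'

```text
time: 6.52
position: [0.5345, 0.0508, 0.1233]
tool_rot: [1.0, 0.001, 0.002, 0.0]
ft_force: [-0.6, -0.8, 0.2]
grip_width: 0.0523
grip_force: 0.0
```

Run:
```python
from h import *
c=viewer.camera("top"); d=viewer.camera("scene")
a=cv2.resize(c["pixels"][97:157,188:248],(300,300),interpolation=cv2.INTER_CUBIC); b=cv2.resize(d["pixels"][265:325,227:287],(300,300),interpolation=cv2.INTER_CUBIC)
cv2.imwrite("pics/l2.png",np.hstack([a,b]))
print([int(v) for v in c["pixels"].max(2)[124,200:236]])
for t in (200,220,235): print(t,disc(c,(215,121),.058,.015,t))
print([int(v) for v in c["pixels"].max(2)[238,262:316]])
o=status.get_obs(); print(o["position"].round(4))
```

```text
[168, 170, 169, 166, 170, 168, 167, 170, 170, 168, 169, 169, 167, 165, 167, 167, 169, 169, 169, 165, 169, 166, 168, 166, 169, 166, 168, 167, 167, 165, 168, 167, 166, 167, 166, 167]
200 (array([0.8332, 0.0253]), np.float64(62.82), array([0.8321, 0.0272, 0.0732]))
220 (array([0.8342, 0.0238]), np.float64(63.49), array([0.8353, 0.0257, 0.0754]))
235 (array([0.8082, 0.0529]), np.float64(27.3), array([1391.0117,   57.0094, 1391.3753]))
[151, 151, 151, 151, 151, 152, 150, 151, 151, 151, 149, 148, 147, 145, 145, 146, 145, 146, 143, 143, 136, 126, 138, 158, 164, 166, 164, 164, 162, 165, 162, 163, 164, 162, 161, 164, 163, 162, 163, 165, 164, 162, 156, 147, 156, 154, 99, 73, 70, 71, 70, 71, 69, 73]
[0.5259 0.0497 0.1213]
```

View pics/l2.png

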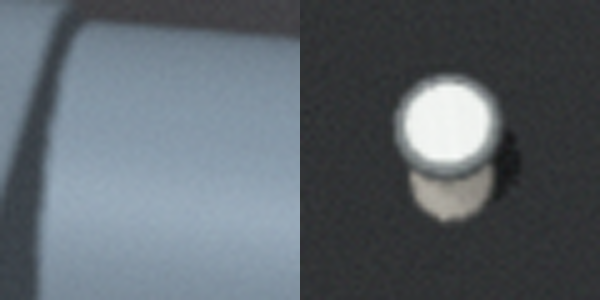

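The scene crop shows lid_38 flat and centred on pot_30 at crop (450,125). The top view is blocked by the elbow, so I'll move the arm aside to measure.

arm_command --delta_rot '[[0, 0, 0], [0, 0, 0], [0, 0, 0], [0, 0, 0], [0, 0, 0], [0, 0, 0], [0, 0, 0], [0, 0, 0], [0, 0, 0], [0, 0, 0], [0, 0, 0], [0, 0, 0]]' --delta_pos '[[-0.01, 0.025, -0.01], [-0.025, 0.06, -0.02], [-0.04, 0.095, -0.03], [-0.055, 0.13, -0.03], [-0.07, 0.165, -0.03], [-0.085, 0.2, -0.03], [-0.1, 0.235, -0.03], [-0.115, 0.27, -0.03], [-0.125, 0.305, -0.03], [-0.13, 0.33, -0.03], [-0.13, 0.34, -0.03], [-0.13, 0.34, -0.03]]' --gripper '[-0.2, -0.2, -0.2, -0.2, -0.2, -0.2, -0.2, -0.2, -0.2, -0.2, -0.2, -0.2]'

```text
time: 7.62
position: [0.4051, -0.2921, 0.1521]
tool_rot: [1.0, -0.002, 0.001, 0.001]
ft_force: [0.6, 0.0, -0.1]
grip_width: 0.0521
grip_force: 0.0
```

```bash
cat >> h.py <<'E'
def bright(c,seed,z,thr,half=18):
    """centre/radius of the bright steel face around seed pixel, cast onto plane z"""
    x,y=seed; g=cv2.resize(c["pixels"].max(2)[y-half:y+half+1,x-half:x+half+1],None,fx=4,fy=4,interpolation=cv2.INTER_CUBIC)
    cs,_=cv2.findContours((g>thr).astype(np.uint8),cv2.RETR_EXTERNAL,cv2.CHAIN_APPROX_NONE)
    q=cv2.convexHull(max(cs,key=cv2.contourArea))[:,0]; p=cast(c,(q+.5)/4-.5+[x-half,y-half],z)
    f=least_squares(lambda v:np.hypot(*(p-v[:2]).T)-v[2],[*p.mean(0),.02],loss="soft_l1",f_scale=.001)
    return f.x.round(4),round(1e3*np.sqrt(np.mean(f.fun**2)),2)
E
python3 - <<'E'
from h import *
c=viewer.camera("top"); d=viewer.camera("scene"); G=c["pixels"].max(2)
cv2.imwrite("pics/l3.png",c["pixels"])
print([int(v) for v in G[238,265:316]]); print([int(v) for v in G[122,200:236]])
for t in (170,190,210,225): print(t,"pot30",bright(c,(216,122),.058,t),"stack",bright(c,(290,238),.03,t,24))
for t in (150,170,190,210): print(t,"scene pot30",bright(d,(257,290),.058,t),"stack",bright(d,(295,200),.03,t,24))
for t in (80,110): print("lid30 outline",disc(d,(257,290),.058,.019,t))
E
```

```text
[68, 70, 68, 74, 99, 150, 195, 209, 180, 199, 211, 179, 194, 242, 255, 254, 254, 254, 254, 254, 254, 254, 254, 254, 254, 254, 254, 254, 254, 254, 254, 254, 254, 254, 255, 253, 218, 166, 147, 162, 166, 168, 146, 92, 71, 72, 70, 71, 70, 70, 69]
[63, 61, 62, 63, 76, 118, 171, 231, 254, 254, 254, 253, 254, 254, 254, 254, 254, 253, 253, 253, 253, 253, 254, 255, 251, 200, 150, 105, 67, 60, 63, 63, 60, 63, 63, 59]
170 pot30 (array([0.6517, 0.1204, 0.0167]), np.float64(0.1)) stack (array([0.4594, 0.0047, 0.028 ]), np.float64(1.26))
190 pot30 (array([0.6518, 0.1204, 0.0161]), np.float64(0.1)) stack (array([0.4599, 0.0044, 0.0266]), np.float64(1.07))
210 pot30 (array([0.6518, 0.1203, 0.0154]), np.float64(0.1)) stack (array([0.4549, 0.001 , 0.0206]), np.float64(0.09))
225 pot30 (array([0.6519, 0.1204, 0.015 ]), np.float64(0.15)) stack (array([0.4548, 0.001 , 0.0201]), np.float64(0.11))
150 scene pot30 (array([0.6512, 0.1199, 0.0161]), np.float64(0.13)) stack (array([ 0.4539, -0.    ,  0.0213]), np.float64(0.14))
170 scene pot30 (array([0.6512, 0.1199, 0.0154]), np.float64(0.14)) stack (array([ 4.538e-01, -1.000e-04,  2.050e-02]), np.float64(0.16))
190 scene pot30 (array([0.6512, 0.1198, 0.0149]), np.float64(0.12)) stack (array([ 4.538e-01, -1.000e-04,  1.990e-02]), np.float64(0.16))
210 scene pot30 (array([0.6512, 0.1198, 0.0143]), np.float64(0.12)) stack (array([ 4.538e-01, -1.000e-04,  1.920e-02]), np.float64(0.14))
lid30 outline (array([0.6536, 0.1233]), np.float64(5.66), array([0.6547, 0.1249, 0.0226]))
lid30 outline (array([0.6516, 0.1201]), np.float64(1.19), array([0.6516, 0.1202, 0.0178]))
```

View pics/l3.png

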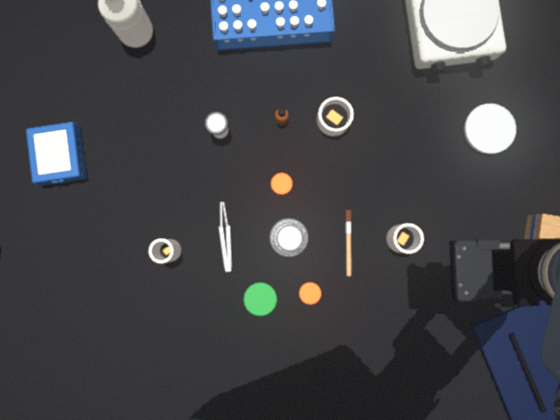

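Lid_38 sits 0.6 mm off the centre of pot_30, which is good. The stack is at (290,238) with lid_48 on top. The top camera reads y about 0.9 mm high. Next is lid_48.

arm_command --delta_rot '[[0, 0, 0], [0, 0, 0], [0, 0, 0], [0, 0, 0], [0, 0, 0], [0, 0, 0], [0, 0, 0], [0, 0, 0], [0, 0, 0], [0, 0, 0], [0, 0, 0], [0, 0, 0]]' --delta_pos '[[0.003, -0.018, 0], [0.01, -0.053, 0.005], [0.017, -0.088, 0.015], [0.023, -0.123, 0.025], [0.03, -0.158, 0.035], [0.036, -0.193, 0.042], [0.042, -0.228, 0.05], [0.048, -0.26, 0.05], [0.0523, -0.282, 0.05], [0.0523, -0.2905, 0.058], [0.0523, -0.2905, 0.075], [0.0523, -0.2905, 0.095]]' --gripper '[-0.6, -0.6, -0.6, -0.6, -0.6, -0.6, -0.6, -0.6, -0.6, -0.6, -0.6, -0.6]'

```text
time: 8.72
position: [0.4568, 0.0037, 0.0566]
tool_rot: [1.0, 0.002, 0.001, 0.0]
ft_force: [0.2, -0.5, 0.5]
grip_width: 0.0698
grip_force: 0.0
```

arm_command --delta_rot '[[0, 0, 0], [0, 0, 0], [0, 0, 0], [0, 0, 0], [0, 0, 0], [0, 0, 0], [0, 0, 0]]' --delta_pos '[[0, 0, 0.013], [0, 0, 0.024], [0, 0, 0.031], [0, 0, 0.0333], [0, 0, 0.0333], [0, 0, 0.0333], [0, 0, 0.0333]]' --gripper '[-0.4, -0.3, -0.25, -0.25, -0.25, -0.25, -0.25]' --grip_force 3

```text
time: 9.3
position: [0.457, 0.0016, 0.0236]
tool_rot: [1.0, -0.0, 0.001, 0.0]
ft_force: [-0.4, 0.9, -0.4]
grip_width: 0.0546
grip_force: 0.0
```

arm_command --delta_rot '[[0, 0, 0], [0, 0, 0]]' --delta_pos '[[0, 0, 0], [0, 0, 0]]' --gripper '[-0.25, -0.25]'

```text
time: 9.47
position: [0.457, 0.0015, 0.0236]
tool_rot: [1.0, -0.0, 0.001, 0.0]
ft_force: [0.3, 0.5, 0.6]
grip_width: 0.0545
grip_force: 0.0
```

arm_command --delta_rot '[[0, 0, 0], [0, 0, 0], [0, 0, 0], [0, 0, 0], [0, 0, 0], [0, 0, 0], [0, 0, 0], [0, 0, 0], [0, 0, 0], [0, 0, 0]]' --delta_pos '[[-0.0012, 0.0007, 0], [-0.0025, 0.0015, 0], [-0.0025, 0.0015, 0], [-0.0025, 0.0015, 0], [-0.0025, 0.0015, 0], [-0.0025, 0.0015, 0], [-0.0025, 0.0015, 0], [-0.0025, 0.0015, 0], [-0.0025, 0.0015, 0], [-0.0025, 0.0015, 0]]' --gripper '[-0.25, -0.25, -0.2, -0.15, -0.12, -0.1, 0, 0, 0, 0]'

```text
time: 10.3
position: [0.4542, 0.0001, 0.023]
tool_rot: [1.0, -0.0, 0.0, 0.0]
ft_force: [0.3, -0.4, 0.0]
grip_width: 0.0478
grip_force: 3.0
```

arm_command --delta_rot '[[0, 0, 0], [0, 0, 0], [0, 0, 0], [0, 0, 0], [0, 0, 0], [0, 0, 0], [0, 0, 0], [0, 0, 0], [0, 0, 0], [0, 0, 0], [0, 0, 0], [0, 0, 0]]' --delta_pos '[[0, 0, 0], [0, 0, -0.003], [0, 0, -0.015], [0, 0, -0.04], [0, -0.006, -0.065], [-0.002, -0.025, -0.085], [-0.004, -0.055, -0.09], [-0.006, -0.085, -0.09], [-0.009, -0.115, -0.09], [-0.011, -0.145, -0.09], [-0.013, -0.175, -0.09], [-0.0155, -0.195, -0.09]]' --gripper '[0, 0, 0, 0, 0, 0, 0, 0, 0, 0, 0, 0]' --grip_force 9

```text
time: 11.3
position: [0.4382, 0.1974, 0.1134]
tool_rot: [1.0, 0.001, 0.0, -0.0]
ft_force: [0.7, -1.1, -0.6]
grip_width: 0.0474
grip_force: 9.0
```

arm_command --delta_rot '[[0, 0, 0], [0, 0, 0], [0, 0, 0], [0, 0, 0], [0, 0, 0], [0, 0, 0], [0, 0, 0]]' --delta_pos '[[0, -0.01, 0], [0, -0.0155, 0.002], [0, -0.0165, 0.008], [0, -0.0165, 0.016], [0, -0.0165, 0.02], [0, -0.0165, 0.02], [0, -0.0165, 0.02]]' --gripper '[0, 0, 0, 0, 0, 0, 0]'

```text
time: 11.88
position: [0.4384, 0.2106, 0.0924]
tool_rot: [1.0, -0.001, -0.001, 0.0]
ft_force: [-0.0, 0.0, -0.4]
grip_width: 0.0472
grip_force: 9.0
```

arm_command --delta_rot '[[0, 0, 0], [0, 0, 0], [0, 0, 0], [0, 0, 0], [0, 0, 0], [0, 0, 0], [0, 0, 0]]' --delta_pos '[[0, 0, 0.003], [0, 0, 0.008], [0, 0, 0.013], [0, 0, 0.0165], [0, 0, 0.0175], [0, 0, 0.0175], [0, 0, 0.0175]]' --gripper '[0, 0, 0, 0, 0, 0, 0]'

```text
time: 12.47
position: [0.4387, 0.2117, 0.0754]
tool_rot: [1.0, -0.0, -0.0, 0.0]
ft_force: [0.4, 0.1, -0.2]
grip_width: 0.0476
grip_force: 9.0
```

arm_command --delta_rot '[[0, 0, 0], [0, 0, 0], [0, 0, 0], [0, 0, 0], [0, 0, 0], [0, 0, 0]]' --delta_pos '[[0, 0, 0.0007], [0, 0, 0.0014], [0, 0, 0.002], [0, 0, 0.0024], [0, 0, 0.0026], [0, 0, 0.0026]]' --gripper '[0, 0, 0, 0, 0, 0]'

```text
time: 12.97
position: [0.4387, 0.2116, 0.073]
tool_rot: [1.0, -0.0, 0.0, -0.0]
ft_force: [0.2, 0.2, 0.3]
grip_width: 0.0475
grip_force: 9.0
```

Just about at contact, so I'll go down another 0.7 mm and check.

arm_command --delta_rot '[[0, 0, 0], [0, 0, 0], [0, 0, 0]]' --delta_pos '[[0, 0, 0.0004], [0, 0, 0.0007], [0, 0, 0.0007]]' --gripper '[0, 0, 0]'

```text
time: 13.22
position: [0.4388, 0.2116, 0.073]
tool_rot: [1.0, -0.0, 0.0, -0.0]
ft_force: [-0.2, -0.3, 6.1]
grip_width: 0.0471
grip_force: 9.0
```

arm_command --delta_rot '[[0, 0, 0], [0, 0, 0], [0, 0, 0], [0, 0, 0], [0, 0, 0], [0, 0, 0], [0, 0, 0], [0, 0, 0], [0, 0, 0], [0, 0, 0], [0, 0, 0], [0, 0, 0]]' --delta_pos '[[0, 0, -0.0003], [0, 0, -0.0003], [0, 0, -0.0003], [0, 0, -0.0003], [0, 0, -0.0005], [0, 0, -0.0005], [0, 0, -0.005], [0, 0, -0.025], [0, 0.01, -0.05], [0, 0.03, -0.065], [0, 0.06, -0.07], [0, 0.095, -0.07]]' --gripper '[-0.12, -0.15, -0.2, -0.25, -0.35, -0.45, -0.5, -0.5, -0.5, -0.5, -0.5, -0.5]'

```text
time: 14.22
position: [0.44, 0.1166, 0.1442]
tool_rot: [1.0, 0.001, 0.002, -0.0]
ft_force: [0.9, -0.6, -0.2]
grip_width: 0.0651
grip_force: 0.0
```

arm_command --delta_rot '[[0, 0, 0], [0, 0, 0], [0, 0, 0], [0, 0, 0], [0, 0, 0], [0, 0, 0], [0, 0, 0], [0, 0, 0], [0, 0, 0], [0, 0, 0], [0, 0, 0], [0, 0, 0]]' --delta_pos '[[0, 0.038, 0], [0, 0.076, 0], [-0.005, 0.114, 0], [-0.01, 0.152, 0], [-0.015, 0.19, 0], [-0.02, 0.228, 0], [-0.025, 0.266, 0], [-0.03, 0.304, 0], [-0.035, 0.342, 0], [-0.035, 0.375, 0], [-0.035, 0.4, 0], [-0.035, 0.4, 0]]' --gripper '[-0.7, -0.7, -0.7, -0.7, -0.7, -0.7, -0.7, -0.7, -0.7, -0.7, -0.7, -0.7]'

```text
time: 15.22
position: [0.405, -0.29, 0.143]
tool_rot: [1.0, -0.002, 0.002, 0.003]
ft_force: [0.7, -0.5, -0.8]
grip_width: 0.0739
grip_force: 0.0
```

```bash
cat > m.py <<'E'
from h import *
import sys
def go(potseed,potz,stz,half,name):
    c=viewer.camera("top"); d=viewer.camera("scene"); G=c["pixels"].max(2)
    x,y=potseed; a=[cv2.resize(k["pixels"][v-35:v+35,u-35:u+35],(350,350),interpolation=cv2.INTER_CUBIC) for k,u,v in ((c,x,y),(c,289,238))]
    cv2.imwrite(f"pics/{name}.png",np.hstack(a))
    for t in (190,210,225,240): print(t,"pot",bright(c,potseed,potz,t,26),"stack",stz and bright(c,(290,238),stz,t,half))
    print("stack row",[int(v) for v in G[238,265:316]])
    o=status.get_obs(); print(o["position"].round(4))
E
python3 -c "
from m import *
go((163,249),.08,.02,24,'l4')"
```

```text
190 pot (array([0.4394, 0.2123, 0.0207]), np.float64(0.1)) stack (array([0.4582, 0.0023, 0.028 ]), np.float64(0.96))
210 pot (array([0.4394, 0.2123, 0.0201]), np.float64(0.09)) stack (array([0.4554, 0.0016, 0.0254]), np.float64(0.12))
225 pot (array([0.4394, 0.2123, 0.0197]), np.float64(0.11)) stack (array([0.4553, 0.0016, 0.0248]), np.float64(0.11))
240 pot (array([0.4394, 0.2123, 0.0191]), np.float64(0.14)) stack (array([0.4553, 0.0015, 0.0242]), np.float64(0.13))
stack row [69, 64, 67, 71, 96, 143, 186, 198, 171, 200, 244, 253, 253, 253, 253, 253, 253, 253, 252, 253, 252, 253, 253, 253, 253, 253, 253, 253, 253, 253, 252, 253, 253, 253, 253, 253, 253, 251, 224, 170, 154, 161, 141, 90, 68, 68, 67, 67, 67, 68, 67]
[ 0.4032 -0.284   0.1423]
```

View pics/l4.png

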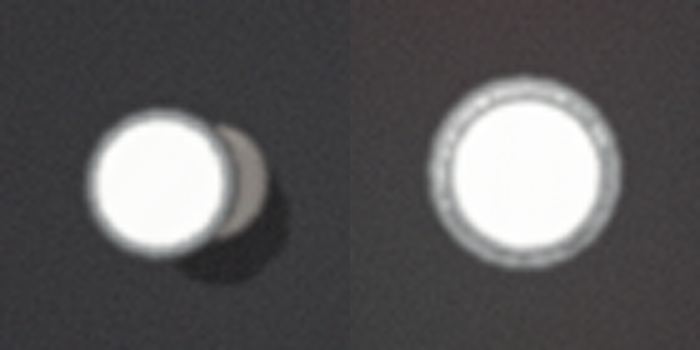

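Lid_48 is 0.5 mm off centre on pot_40, at crop (160,183). The remaining stack at crop (525,172) has lid_58 on top. I'll take lid_58 next.

arm_command --delta_rot '[[0, 0, 0], [0, 0, 0], [0, 0, 0], [0, 0, 0], [0, 0, 0], [0, 0, 0], [0, 0, 0], [0, 0, 0], [0, 0, 0], [0, 0, 0], [0, 0, 0], [0, 0, 0]]' --delta_pos '[[0.004, -0.02, 0], [0.011, -0.055, 0], [0.018, -0.09, 0], [0.025, -0.125, 0], [0.032, -0.16, 0.005], [0.038, -0.195, 0.015], [0.044, -0.23, 0.03], [0.05, -0.26, 0.045], [0.052, -0.278, 0.06], [0.052, -0.285, 0.07], [0.052, -0.285, 0.075], [0.052, -0.285, 0.075]]' --gripper '[-0.7, -0.7, -0.7, -0.7, -0.7, -0.7, -0.7, -0.7, -0.7, -0.7, -0.7, -0.7]' --grip_force 3

```text
time: 16.32
position: [0.4539, 0.0033, 0.0665]
tool_rot: [1.0, 0.001, -0.002, -0.0]
ft_force: [-0.4, 0.1, -0.7]
grip_width: 0.0741
grip_force: 0.0
```

arm_command --delta_rot '[[0, 0, 0], [0, 0, 0], [0, 0, 0]]' --delta_pos '[[0, 0, 0], [0, 0, 0], [0, 0, 0]]' --gripper '[-0.7, -0.7, -0.7]'

```text
time: 16.57
position: [0.4561, 0.0009, 0.0679]
tool_rot: [1.0, -0.001, 0.001, 0.0]
ft_force: [0.7, 1.2, -0.2]
grip_width: 0.0739
grip_force: 0.0
```

arm_command --delta_rot '[[0, 0, 0], [0, 0, 0], [0, 0, 0], [0, 0, 0], [0, 0, 0], [0, 0, 0], [0, 0, 0], [0, 0, 0]]' --delta_pos '[[0, 0, 0.01], [-0.0008, 0, 0.025], [-0.0008, 0, 0.04], [-0.0008, 0, 0.05], [-0.0008, 0, 0.0535], [-0.0008, 0, 0.0545], [-0.0008, 0, 0.0545], [-0.0008, 0, 0.0545]]' --gripper '[-0.6, -0.5, -0.5, -0.5, -0.5, -0.5, -0.5, -0.5]'

```text
time: 17.23
position: [0.4554, 0.0013, 0.0133]
tool_rot: [1.0, -0.0, 0.001, 0.0]
ft_force: [0.5, 0.2, -0.9]
grip_width: 0.0654
grip_force: 0.0
```

arm_command --delta_rot '[[0, 0, 0], [0, 0, 0], [0, 0, 0], [0, 0, 0], [0, 0, 0], [0, 0, 0], [0, 0, 0], [0, 0, 0]]' --delta_pos '[[0, 0, 0], [0, 0, 0], [0, 0, 0], [0, 0, 0], [0, 0, 0], [0, 0, 0], [0, 0, 0], [0, 0, 0]]' --gripper '[-0.45, -0.4, -0.37, -0.34, -0.3, -0.2, -0.2, -0.2]'

```text
time: 17.9
position: [0.4551, 0.0015, 0.0129]
tool_rot: [1.0, -0.0, 0.0, 0.0]
ft_force: [0.4, 0.5, 2.4]
grip_width: 0.0579
grip_force: 3.0
```

arm_command --delta_rot '[[0, 0, 0], [0, 0, 0], [0, 0, 0], [0, 0, 0], [0, 0, 0], [0, 0, 0], [0, 0, 0], [0, 0, 0], [0, 0, 0], [0, 0, 0], [0, 0, 0], [0, 0, 0]]' --delta_pos '[[0, 0, 0], [0, 0, -0.003], [0, 0, -0.015], [0, 0, -0.04], [0, 0.006, -0.065], [-0.001, 0.025, -0.08], [-0.002, 0.055, -0.082], [-0.003, 0.085, -0.082], [-0.004, 0.115, -0.082], [-0.005, 0.145, -0.082], [-0.006, 0.17, -0.082], [-0.0065, 0.188, -0.082]]' --gripper '[-0.2, -0.2, -0.2, -0.2, -0.2, -0.2, -0.2, -0.2, -0.2, -0.2, -0.2, -0.2]' --grip_force 10

```text
time: 18.9
position: [0.4482, -0.1886, 0.0947]
tool_rot: [1.0, -0.001, 0.0, 0.0]
ft_force: [0.1, 0.5, -0.6]
grip_width: 0.0574
grip_force: 10.0
```

arm_command --delta_rot '[[0, 0, 0], [0, 0, 0], [0, 0, 0], [0, 0, 0], [0, 0, 0], [0, 0, 0], [0, 0, 0]]' --delta_pos '[[0, 0.008, 0], [0, 0.0105, 0.003], [0, 0.0105, 0.01], [0, 0.0105, 0.018], [0, 0.0105, 0.021], [0, 0.0105, 0.021], [0, 0.0105, 0.021]]' --gripper '[-0.2, -0.2, -0.2, -0.2, -0.2, -0.2, -0.2]'

```text
time: 19.48
position: [0.448, -0.1957, 0.0732]
tool_rot: [1.0, 0.001, -0.001, -0.001]
ft_force: [-0.3, -0.0, -1.0]
grip_width: 0.0575
grip_force: 10.0
```

arm_command --delta_rot '[[0, 0, 0], [0, 0, 0], [0, 0, 0]]' --delta_pos '[[0, 0, 0], [0, 0, 0], [0, 0, 0]]' --gripper '[-0.2, -0.2, -0.2]'

```text
time: 19.73
position: [0.4486, -0.1968, 0.074]
tool_rot: [1.0, 0.0, 0.0, 0.0]
ft_force: [0.8, 0.1, -0.0]
grip_width: 0.0575
grip_force: 10.0
```

On target. The rim contact should come at z = 0.0579, so I'll lower to there.

arm_command --delta_rot '[[0, 0, 0], [0, 0, 0], [0, 0, 0], [0, 0, 0], [0, 0, 0], [0, 0, 0], [0, 0, 0], [0, 0, 0], [0, 0, 0]]' --delta_pos '[[0, 0, 0.003], [0, 0, 0.007], [0, 0, 0.011], [0, 0, 0.0133], [0, 0, 0.0142], [0, 0, 0.0149], [0, 0, 0.0155], [0, 0, 0.0158], [0, 0, 0.0158]]' --gripper '[-0.2, -0.2, -0.2, -0.2, -0.2, -0.2, -0.2, -0.2, -0.2]'

```text
time: 20.48
position: [0.4483, -0.1969, 0.058]
tool_rot: [1.0, -0.0, 0.0, 0.0]
ft_force: [-0.1, 0.2, -1.0]
grip_width: 0.0573
grip_force: 10.0
```

arm_command --delta_rot '[[0, 0, 0], [0, 0, 0], [0, 0, 0]]' --delta_pos '[[0, 0, 0.0002], [0, 0, 0.0004], [0, 0, 0.0004]]' --gripper '[-0.2, -0.2, -0.2]'

```text
time: 20.73
position: [0.4484, -0.197, 0.0579]
tool_rot: [1.0, -0.0, 0.0, 0.0]
ft_force: [0.0, 0.4, 3.8]
grip_width: 0.0575
grip_force: 10.0
```

arm_command --delta_rot '[[0, 0, 0], [0, 0, 0], [0, 0, 0], [0, 0, 0], [0, 0, 0], [0, 0, 0], [0, 0, 0], [0, 0, 0], [0, 0, 0], [0, 0, 0], [0, 0, 0], [0, 0, 0]]' --delta_pos '[[0, 0, -0.0001], [0, 0, -0.0002], [0, 0, -0.0002], [0, 0, -0.0002], [0, 0, -0.0004], [0, 0, -0.0004], [0, 0, -0.005], [0, 0, -0.025], [0, 0.0, -0.05], [-0.02, 0.03, -0.075], [-0.04, 0.065, -0.085], [-0.045, 0.1, -0.085]]' --gripper '[-0.35, -0.38, -0.42, -0.5, -0.6, -0.7, -0.7, -0.7, -0.7, -1, -1, -1]'

```text
time: 21.73
position: [0.402, -0.2969, 0.1453]
tool_rot: [1.0, 0.001, 0.0, 0.001]
ft_force: [1.0, 0.2, -0.2]
grip_width: 0.0845
grip_force: 0.0
```

```bash
python3 -c "
from m import *
go((405,239),.065,.01,24,'l5')"
```

```text
190 pot (array([ 0.4486, -0.1958,  0.0251]), np.float64(0.1)) stack (array([0.4561, 0.0018, 0.0306]), np.float64(0.11))
210 pot (array([ 0.4486, -0.1959,  0.0245]), np.float64(0.11)) stack (array([0.4561, 0.0017, 0.03  ]), np.float64(0.12))
225 pot (array([ 0.4486, -0.1959,  0.0241]), np.float64(0.1)) stack (array([0.4561, 0.0017, 0.0295]), np.float64(0.14))
240 pot (array([ 0.4486, -0.196 ,  0.0233]), np.float64(0.2)) stack (array([0.4562, 0.0017, 0.0288]), np.float64(0.17))
stack row [61, 63, 64, 65, 88, 136, 184, 234, 249, 250, 250, 250, 250, 251, 250, 250, 249, 250, 250, 250, 250, 250, 251, 251, 251, 250, 251, 251, 250, 250, 249, 250, 250, 250, 251, 250, 250, 250, 250, 250, 237, 179, 130, 82, 63, 65, 69, 64, 67, 65, 66]
[ 0.4042 -0.3035  0.1444]
```

View pics/l5.png

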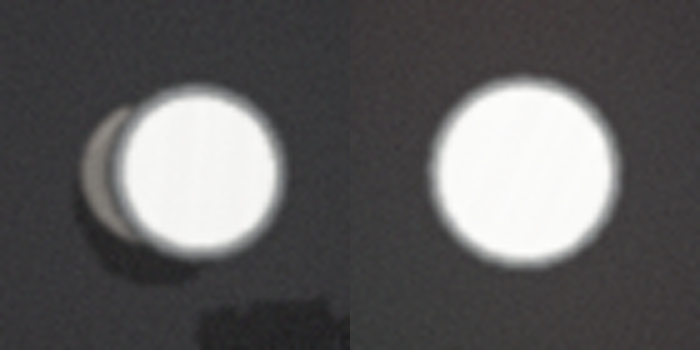

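Lid_58 is 0.4 mm off centre on pot_50, at crop (200,172). Lid_68 is alone on the bench at crop (525,172).

arm_command --delta_rot '[[0, 0, 0], [0, 0, 0], [0, 0, 0], [0, 0, 0], [0, 0, 0], [0, 0, 0], [0, 0, 0], [0, 0, 0], [0, 0, 0], [0, 0, 0], [0, 0, 0], [0, 0, 0]]' --delta_pos '[[0.004, -0.02, 0], [0.011, -0.055, 0], [0.018, -0.09, 0], [0.025, -0.125, 0], [0.032, -0.16, 0], [0.038, -0.195, 0.005], [0.044, -0.23, 0.025], [0.05, -0.262, 0.045], [0.0525, -0.285, 0.065], [0.0525, -0.298, 0.08], [0.0525, -0.298, 0.09], [0.0525, -0.298, 0.09]]' --gripper '[-1, -1, -1, -1, -1, -1, -1, -1, -1, -1, -1, -1]' --grip_force 3

```text
time: 22.83
position: [0.454, 0.0031, 0.0509]
tool_rot: [1.0, 0.001, -0.002, -0.001]
ft_force: [-0.2, -0.0, 0.2]
grip_width: 0.0868
grip_force: 0.0
```

arm_command --delta_rot '[[0, 0, 0], [0, 0, 0], [0, 0, 0], [0, 0, 0]]' --delta_pos '[[0, 0, 0.01], [0, 0, 0.02], [0, 0, 0.025], [0, 0, 0.025]]' --gripper '[-1, -1, -1, -1]'

```text
time: 23.17
position: [0.4555, 0.001, 0.0272]
tool_rot: [1.0, -0.0, -0.001, -0.0]
ft_force: [0.4, 0.1, -0.9]
grip_width: 0.0871
grip_force: 0.0
```

arm_command --delta_rot '[[0, 0, 0], [0, 0, 0]]' --delta_pos '[[0, 0, 0], [0, 0, 0]]' --gripper '[-1, -1]'

```text
time: 23.33
position: [0.4562, 0.0009, 0.0281]
tool_rot: [1.0, -0.0, 0.0, 0.0]
ft_force: [-0.4, -0.7, 0.1]
grip_width: 0.0869
grip_force: 0.0
```

arm_command --delta_rot '[[0, 0, 0], [0, 0, 0], [0, 0, 0], [0, 0, 0], [0, 0, 0], [0, 0, 0], [0, 0, 0]]' --delta_pos '[[0, 0, 0.006], [0, 0, 0.013], [0, 0, 0.019], [0, 0, 0.0225], [0, 0, 0.0242], [0, 0, 0.0242], [0, 0, 0.0242]]' --gripper '[-1, -0.85, -0.8, -0.75, -0.75, -0.75, -0.75]'

```text
time: 23.92
position: [0.4557, 0.0012, 0.0031]
tool_rot: [1.0, -0.0, -0.0, -0.0]
ft_force: [0.3, -0.5, 0.7]
grip_width: 0.0763
grip_force: 0.0
```

arm_command --delta_rot '[[0, 0, 0], [0, 0, 0], [0, 0, 0], [0, 0, 0], [0, 0, 0], [0, 0, 0], [0, 0, 0], [0, 0, 0]]' --delta_pos '[[0, 0, 0], [0, 0, 0], [0, 0, 0], [0, 0, 0], [0, 0, 0], [0, 0, 0], [0, 0, 0], [0, 0, 0]]' --gripper '[-0.7, -0.65, -0.6, -0.56, -0.5, -0.4, -0.4, -0.4]'

```text
time: 24.58
position: [0.456, 0.0011, 0.0035]
tool_rot: [1.0, -0.0, 0.0, 0.0]
ft_force: [-0.0, 0.4, 1.2]
grip_width: 0.068
grip_force: 3.0
```

arm_command --delta_rot '[[0, 0, 0], [0, 0, 0], [0, 0, 0], [0, 0, 0], [0, 0, 0], [0, 0, 0], [0, 0, 0], [0, 0, 0], [0, 0, 0], [0, 0, 0], [0, 0, 0], [0, 0, 0]]' --delta_pos '[[0, 0, 0], [0, 0, -0.003], [0, 0, -0.015], [0, 0, -0.04], [0.006, 0.003, -0.07], [0.025, 0.012, -0.095], [0.055, 0.025, -0.1], [0.085, 0.038, -0.1], [0.115, 0.05, -0.1], [0.145, 0.062, -0.1], [0.175, 0.075, -0.1], [0.195, 0.082, -0.1]]' --gripper '[-0.4, -0.4, -0.4, -0.4, -0.4, -0.4, -0.4, -0.4, -0.4, -0.4, -0.4, -0.4]' --grip_force 11

```text
time: 25.58
position: [0.6537, -0.0827, 0.1035]
tool_rot: [1.0, -0.001, 0.001, 0.001]
ft_force: [0.3, -0.1, -1.2]
grip_width: 0.0677
grip_force: 11.0
```

arm_command --delta_rot '[[0, 0, 0], [0, 0, 0], [0, 0, 0], [0, 0, 0], [0, 0, 0], [0, 0, 0], [0, 0, 0], [0, 0, 0], [0, 0, 0]]' --delta_pos '[[0.01, 0.003, 0], [0.0152, 0.0045, 0.003], [0.0152, 0.0045, 0.01], [0.0152, 0.0045, 0.02], [0.0152, 0.0045, 0.03], [0.0152, 0.0045, 0.038], [0.0152, 0.0045, 0.04], [0.0152, 0.0045, 0.04], [0.0152, 0.0045, 0.04]]' --gripper '[-0.4, -0.4, -0.4, -0.4, -0.4, -0.4, -0.4, -0.4, -0.4]'

```text
time: 26.33
position: [0.6658, -0.0853, 0.0631]
tool_rot: [1.0, -0.0, -0.0, -0.0]
ft_force: [-0.3, -0.8, -0.5]
grip_width: 0.0675
grip_force: 11.0
```

arm_command --delta_rot '[[0, 0, 0], [0, 0, 0]]' --delta_pos '[[0, 0, 0], [0, 0, 0]]' --gripper '[-0.4, -0.4]'

```text
time: 26.5
position: [0.6665, -0.0856, 0.064]
tool_rot: [1.0, -0.0, 0.001, 0.0]
ft_force: [0.2, 0.1, -0.7]
grip_width: 0.0676
grip_force: 11.0
```

Contact should come at z ≈ 0.0435, which is 20 mm further down.

arm_command --delta_rot '[[0, 0, 0], [0, 0, 0], [0, 0, 0], [0, 0, 0], [0, 0, 0], [0, 0, 0], [0, 0, 0], [0, 0, 0], [0, 0, 0], [0, 0, 0]]' --delta_pos '[[0, 0, 0.003], [0, 0, 0.008], [0, 0, 0.013], [0, 0, 0.016], [0, 0, 0.0178], [0, 0, 0.0186], [0, 0, 0.0193], [0, 0, 0.0199], [0, 0, 0.02], [0, 0, 0.02]]' --gripper '[-0.4, -0.4, -0.4, -0.4, -0.4, -0.4, -0.4, -0.4, -0.4, -0.4]'

```text
time: 27.33
position: [0.6662, -0.0855, 0.0436]
tool_rot: [1.0, -0.0, 0.0, 0.0]
ft_force: [-0.7, 0.3, -0.8]
grip_width: 0.0675
grip_force: 11.0
```

arm_command --delta_rot '[[0, 0, 0], [0, 0, 0], [0, 0, 0]]' --delta_pos '[[0, 0, 0.0002], [0, 0, 0.0004], [0, 0, 0.0004]]' --gripper '[-0.4, -0.4, -0.4]'

```text
time: 27.58
position: [0.6661, -0.0855, 0.0435]
tool_rot: [1.0, -0.0, 0.0, 0.0]
ft_force: [-2.1, -0.3, 4.3]
grip_width: 0.0677
grip_force: 11.0
```

Contact is gentle. I'll release, retreat and clear the view.

arm_command --delta_rot '[[0, 0, 0], [0, 0, 0], [0, 0, 0], [0, 0, 0], [0, 0, 0], [0, 0, 0], [0, 0, 0], [0, 0, 0], [0, 0, 0], [0, 0, 0], [0, 0, 0], [0, 0, 0]]' --delta_pos '[[0, 0, -0.0001], [0, 0, -0.0002], [0, 0, -0.0002], [0, 0, -0.0002], [0, 0, -0.0004], [0, 0, -0.0004], [0, 0, -0.005], [0, 0, -0.025], [0, 0, -0.05], [0, 0, -0.08], [-0.015, 0.015, -0.1], [-0.04, 0.04, -0.11]]' --gripper '[-0.58, -0.62, -0.66, -0.72, -0.8, -0.85, -0.85, -0.85, -0.85, -0.85, -0.85, -0.85]'

```text
time: 28.58
position: [0.6299, -0.1246, 0.157]
tool_rot: [1.0, 0.002, 0.005, 0.001]
ft_force: [0.2, -0.3, -0.1]
grip_width: 0.0803
grip_force: 0.0
```

arm_command --delta_rot '[[0, 0, 0], [0, 0, 0], [0, 0, 0], [0, 0, 0], [0, 0, 0], [0, 0, 0], [0, 0, 0], [0, 0, 0], [0, 0, 0], [0, 0, 0], [0, 0, 0], [0, 0, 0]]' --delta_pos '[[-0.025, 0.025, 0], [-0.05, 0.05, 0], [-0.075, 0.075, 0], [-0.1, 0.1, 0], [-0.125, 0.125, 0], [-0.15, 0.15, 0], [-0.17, 0.17, 0], [-0.19, 0.19, 0], [-0.21, 0.21, 0], [-0.22, 0.215, 0], [-0.22, 0.215, 0], [-0.22, 0.215, 0]]' --gripper '[-0.85, -0.85, -0.85, -0.85, -0.85, -0.85, -0.85, -0.85, -0.85, -0.85, -0.85, -0.85]'

```text
time: 29.58
position: [0.4059, -0.3401, 0.1532]
tool_rot: [1.0, -0.001, 0.0, -0.0]
ft_force: [-0.8, -0.3, 0.1]
grip_width: 0.0806
grip_force: 0.0
```

```bash
python3 -c "
from m import *
go((335,117),.05,None,24,'l6')
c=viewer.camera('top')
for n,s,z in (('pot30',(216,122),.058),('pot40',(163,249),.08),('pot50',(405,239),.065)): print(n,bright(c,s,z,225,22))
cv2.imwrite('pics/final.png',viewer.camera('scene')['pixels'])
"
```

```text
190 pot (array([ 0.6661, -0.0845,  0.0303]), np.float64(0.11)) stack None
210 pot (array([ 0.6661, -0.0845,  0.0297]), np.float64(0.11)) stack None
225 pot (array([ 0.6661, -0.0845,  0.0292]), np.float64(0.12)) stack None
240 pot (array([ 0.6661, -0.0846,  0.0285]), np.float64(0.15)) stack None
stack row [55, 55, 56, 53, 55, 52, 52, 54, 55, 54, 51, 56, 57, 56, 54, 57, 57, 54, 54, 57, 53, 58, 54, 52, 56, 54, 56, 52, 55, 57, 50, 53, 56, 53, 56, 54, 55, 55, 55, 52, 55, 53, 55, 52, 52, 53, 56, 57, 54, 56, 52]
[ 0.4068 -0.3394  0.1531]
pot30 (array([0.6519, 0.1203, 0.0144]), np.float64(0.14))
pot40 (array([0.4394, 0.2124, 0.0193]), np.float64(0.11))
pot50 (array([ 0.4486, -0.1959,  0.0241]), np.float64(0.13))
```

View pics/final.png

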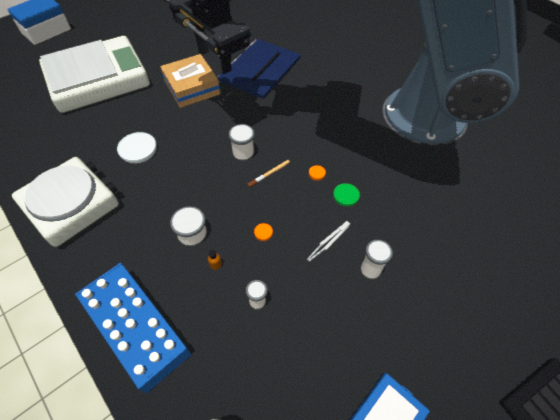

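All four pots are covered with flat lids, at (189,222), (242,137), (377,252) and (257,291), each within about 0.6 mm of its pot's rim centre. The look-alikes have not moved and the gripper is clear, so I'm handing in.

```bash
python3 -c "
from rig import robot
print(robot.hand_in())"
```

```text
the job is handed in; nothing more can be done
None
```

All four lids are on their matching pots, flat and within about 0.6 mm of centre in the top camera. The job was handed in at about 30 s, with the look-alikes untouched.

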